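# Hold the spring clip open over the stock card

## Robot

A 7-joint arm with a two-finger parallel gripper is mounted at the origin on the work surface. World frame = base frame: x ahead of the robot, y to its left, z up, the work surface at z = 0. Lengths are in m, angles in rad, forces in N, time in s.
With the tool pointing down it reaches from about 0.425 to 0.875 m from the base axis. Payload 4.7 kg.
Tool frame: the origin (TCP) lies on the centre line of the jaws, within the pads' length; the fingertips stand 22 mm ahead of it and the grasp point (between the pads) lies 3 mm ahead of it; z points along the fingers, y is the direction in which the jaws open and shut (so a half turn about z gives the same grasp; the last joint's range is limited). The gripper opens to 87 mm and grips with 3 to 60 N. Pads are 19 mm wide; open, the fingers measure 117 mm over their backs; the gripper's body (75 mm by 190 mm) begins 51 mm behind the grasp point.
Start: joints at [-1.211, 0.321, -0.07, 1.45, 0.023, 1.371, -0.057], TCP at [0.22, 0.612, 0.245] pointing down, gripper open.
Joint ranges: [-2.86, 2.86], [-0.3, 2.09], [-1.38, 1.24], [0.06, 2.45], [-1.56, 4.7], [0.09, 2.05], [-2.69, 2.69]. Speed limits (rad/s): [2.57, 2.57, 3.14, 3.14, 3.14, 3.14, 3.14].

## Interface

Orientations are given as a unit quaternion [x, y, z, w].
In Python, from workcell import robot gives the robot as it stands.
- The arm moves only by the tool play_rows, never from a script. Its argument "rows" is a list of rows, each an object with "gripper": the opening, from 0 (shut) to 1 (fully open); "xyz": the shift along the tool's x, y, z in cm, a list of three; "angular": the turn, a rotation vector about the tool's x, y, z in degrees, a list of three. In form: [{"gripper": gripper, "xyz": [tx, ty, tz], "angular": [wx, wy, wz]}, ...]. A call has 1 to 12 rows; each row is the pose to reach, as a shift and turn from the pose commanded when the call began, along the tool's axes at that moment; what a row does not reach only later rows make up. A row lasts 1/10 s, in which the tool goes at most 50 mm and 8.59 degrees, less where a joint would pass 70% of its speed; a pose out of reach is approached as far as the arm can. A call with a gripper value outside its range is refused whole. The fingers move at their own pace and stop on an object; "grip_force" is the grip in N (left out, the last holds). Time passes only in rows, so rows that repeat a pose let the fingers close. It gives the time, the measured TCP pose, the force and the opening at its end, in the units of the state.
- robot.state(): the state, without advancing time (a new reading comes with each control period).
- robot.read_camera(name): name is "scene" or "top" or "wrist"; returns a dict with "img" (480x640x3 uint8, red, green, blue), "range_z" (480x640 float32, m along the optical axis (not along the pixel's ray), 0 where there is no reading), "fx", "fy", "cx", "cy" (pixels), "xyz" and "orientation" of the camera in the world; the wrist camera has in their place "mount" (4x4, takes a point from camera to tool coordinates, whose origin is the TCP and whose axes are the flange's). Camera axes: x right, y up, looking along -z (the intrinsics and any distortion apply to the point x, -y, -z); pixel columns grow to the right and rows downward; lengths in m; the calibration is good to about 2 mm. A picture is of the moment at which its call begins: read the wrist's pose just before it.
- robot.close_job(): hands the job in, once; it reports no verdict.
Trained networks look in the newest picture that a camera, given by its name, has taken for a name from the list of things; names that differ only in an ending like _2 or _b are one class to them, and where a whole thing is asked for, a point or a joint stands for the part that bears it (a point fixed in the world has none). Each returns a list of dicts, best first, with "conf" (0 to 1); they miss things now and then, are a little off and sometimes report something else, mostly with a low value. They report only what shows in the picture. A call takes as long as a camera call. They do not tell look-alikes from the thing itself.
- robot.look_for(name, camera): "point" ([x, y, z] in m, in world coordinates, good to about 4 mm: the middle of the surface that is visible of it).
- robot.place_of(name, camera): "point" ([x, y, z] in m, in world coordinates, good to about 4 mm: a listed point, or the origin of a listed thing).
The state is a dict: "time_s": time; "joint_positions": joint angles; "qd": joint speeds; "effort": joint torques, N m; "position": TCP position; "orientation": TCP orientation; "ft_force": force on the tool from outside, world axes, zero at the start; "ft_torque": the same for the moment, N m; "width": opening from 0.0 (shut) to 1.0 (fully open).
Only numpy, scipy, OpenCV 4.12 (cv2) and the standard library are available. Lean on these libraries where they do the work, as an engineer would, in place of code of your own. Each camera call takes 0.05 s, during which the arm holds its last target. There are 200 camera calls.

## Task

Take the wide spring clip off the rim of the blue crate by squeezing its handles so that its jaws let go of the rim, then bring it to the stock card standing in its wooden foot. Hold the clip squeezed wide open, handles up, over the middle of the card's top edge, one jaw on each side and the edge well inside the jaws, touching neither the card nor its foot, so that a delivery note can be slipped in beside the card: finish while still holding it gaping there, do not let it close or put it down. Do not push the card about, and leave the small clip and the other things on the table where they are.

Things in the scene. Friction and masses are not known exactly. Their poses are not given: they have to be found in the camera images.
- clip: The wide spring clip, 48 mm wide, about 70 g: steel jaws below, two black handle plates above, a steel hinge barrel between. It starts upright on the rim of the crate's long wall nearest the robot, jaws down, gripping the wall. Origin on the hinge axis at mid-width; z up along the handles, y along the barrel (and the wall), x the way jaws and handles open. Barrel radius 4 mm, resting on the rim.
- clip_grip (a point): Between the wide clip's handles, 30 mm above its origin, axes as the clip. Handle plates: 40 mm wide (y), 3 mm thick, top 43 mm above the origin at rest, then a V 18 mm over the outsides at the bottom and 47 mm at the top; squeezed to the stop parallel, 15 mm over the outsides, top at 48 mm. Squeezing here takes about 4 N at first, 9 N at the stop; let go, it snaps shut.
- clip_mouth (a point): The mouth of the wide clip: between the jaw tips when wide open, 34 mm below its origin (37 mm when shut). Wide open, the jaws leave a gap of about 24 mm at the lips, narrowing upward to 8 mm or more just under the barrel, whose underside is 4 mm below the origin.
- clip_far (a joint): Opening angle of each jaw of the wide clip (both jaws always move alike): 0 when shut on the 4 mm crate wall, -0.04 fully shut on nothing, 0.35 wide open at the stop (handles parallel).
- crate: Blue plastic stacking crate with some tins in it, fixed, 200 mm (its x) by 300 mm (its y) by 120 mm high, open at the top, walls 4 mm. Origin at the centre of its underside; its x points away from the robot, so the wall that carries both clips is the one at its x = -98 mm. The contents are at most 82 mm high.
- card_stand: The stock card in its foot, 0.7 kg, loose: a stiff white card 148 mm wide (its y), 3 mm thick (its x), standing upright in a wooden foot 61 mm by 166 mm by 18 mm; the card's top edge is 118 mm above the table. Origin at the centre of the foot's underside, z up.
- card_edge (a point): The middle of the card's top edge, 118 mm above the table; its axes are those of the card stand (y along the edge, x across the card).
- small_clip: A small spring clip of the same kind, 24 mm wide and about 33 mm tall above the rim, 30 g, gripping the same crate wall 75 to 165 mm from the wide clip, on either side of it. Leave it. Origin on its hinge axis, z up.
- tin: A loose food tin, 73 mm across, 78 mm high, standing between the crate and the card. Origin at the centre of its underside.
- tea_carton: A loose carton 75 x 80 x 100 mm, standing between the crate and the card, further from the robot. Origin at the centre of its underside.
- jar: A loose jar 66 mm across, 100 mm high, at the back of the table. Origin at the centre of its underside.
- tape: A roll of packing tape lying flat, 100 mm across, 48 mm high, at the front of the table. Origin at the centre of its underside.
- marker: A marker pen 105 mm long (its y), 16 mm wide, 14 mm high, lying at the front of the table. Origin at the centre of its underside.
Mind the look-alikes: they are no part of the job. Leave any green look-alike of the clip alone.

How it is judged:
On the way, in this order (a step that is already met when the one before it is completed fails the run):
1. the wide clip is squeezed open on the crate's rim (value of joint clip_far above 0.12 rad and contact force between the fingers and clip above 2 N and distance of clip from where it was at the start of the episode below 0.03 m), for 0.1 s.
2. the wide clip is carried clear of the crate in the fingers (distance of clip from where it was at the start of the episode above 0.06 m and contact force between the fingers and clip above 2 N and contact force between clip and crate below 0.1 N), for 0.2 s.
At the end, for the whole second after the job is handed in: Fingers hold the clip still, 0.25 rad open or more, upright within 0.3; the edge's middle is within 12 mm of its mid-plane, 25 mm of its mid-width, 8 mm or more above the jaw tips; aligned within 0.26 rad; clip and fingers touch neither card nor foot; card upright, within 20 mm of its start (contact force between the fingers and clip above 2 N and value of joint clip_far above 0.25 rad and x of card_edge in the frame of clip between -0.012 and 0.012 m and y of card_edge in the frame of clip between -0.025 and 0.025 m and z of card_edge in the frame of clip between -0.026 and 0 m and angle between the y axis of clip and the y axis of card_stand, either way round below 0.26 rad and angle between clip's own z axis and vertical below 0.3 rad and contact force between each of clip, the fingers and card_stand below 0.3 N and linear speed of clip below 0.02 m/s and distance of card_stand from where it was at the start of the episode below 0.02 m and angle between card_stand's own z axis and vertical below 0.05 rad); the arm keeps its last pose, push and grip.
It fails at once if the card stand is pushed more than 30 mm or tipped (distance of card_stand from where it was at the start of the episode above 0.03 m or angle between card_stand's own z axis and vertical above 0.3 rad).
It fails at once if the small clip or another bystander is moved more than 30 mm (distance of any of small_clip, tin, tea_carton, jar, tape, marker from where it was at the start of the episode above 0.03 m).
It also fails if it takes over 42 s, if anything falls off the work surface, if the arm or the gripper's body presses on something with over 40 N, if the wrist force passes 120 N, or if a joint passes its speed limit or range.

## Working session

There is one attempt and no reset: what is moved stays moved. The work goes in short steps, Python scripts to look and compute and a tool call to move; the robot and the scene stay as the last step left them, time stands still between calls to the robot, and variables do not carry over. Pictures are saved under pics/ and viewed, about 8 in all and at most 12, crops included, and the job is handed in when it is done.

Besides the shell and the picture viewer there is one more tool, called after ">>>" as a command line: name --argument value ..., lists and objects as JSON in quotes. play_rows: Moves the arm, as the interface text tells. Its arguments: {"type":"object","properties":{"rows":{"type":"array","items":{"type":"object","properties":{"gripper":{"type":"number"},"xyz":{"type":"array","items":{"type":"number"}},"angular":{"type":"array","items":{"type":"number"}}}}},"grip_force":{"type":"number"}},"required":["rows"]}

```bash
mkdir -p pics
cat > h.py <<'E'
import numpy as np, cv2
from scipy.spatial.transform import Rotation as R
from workcell import robot
def cloud(c,st=None):
    v,u=np.mgrid[0:480,0:640]; z=c["range_z"]
    p=np.stack([(u-c["cx"])/c["fx"]*z,-(v-c["cy"])/c["fy"]*z,-z],-1)
    if "mount" in c:
        M=np.array(c["mount"]); p=p@M[:3,:3].T+M[:3,3]
        return p@R.from_quat(st["orientation"]).as_matrix().T+np.array(st["position"])
    return p@R.from_quat(c["orientation"]).as_matrix().T+np.array(c["xyz"])
def save(n,img): cv2.imwrite("pics/"+n+".png",img[:,:,::-1])
E
python3 - <<'E'
from h import *
s=robot.state();print(s)
for cam in ["scene","top"]:
    c=robot.read_camera(cam);save(cam,c["img"]);np.savez(cam+".npz",P=cloud(c),img=c["img"])
    print(cam,c["xyz"],c["fx"])
    for n in ["clip","clip_grip","small_clip","crate","card_stand","card_edge","tin","tea_carton","jar","tape","marker"]:
        print(n,[(np.round(d["point"],3).tolist(),round(d["conf"],2)) for d in robot.place_of(n,cam)])
E
```

```text
{'time_s': 0.0, 'joint_positions': array([-1.21090826,  0.32182799, -0.07010089,  1.45167346,  0.0226018 ,
        1.37082166, -0.05691693]), 'qd': array([-0.0008477 ,  0.00062483,  0.00016279,  0.00073332,  0.00114531,
       -0.00106137, -0.0013835 ]), 'effort': array([ 3.09953816e-05, -4.91286063e+01, -4.03533652e-01, -3.12527275e+01,
       -6.38065115e-02,  4.37069067e-02,  1.76980120e-04]), 'position': array([0.22017005, 0.61102235, 0.24345915]), 'orientation': array([ 1.72019436e-01,  9.85093077e-01, -9.64186859e-04, -1.19415085e-04]), 'ft_force': array([-0.5033895 ,  0.366459  ,  0.18312752]), 'ft_torque': array([ 0.02774784, -0.02543088,  0.01660883]), 'width': 0.9963259496199665}
scene [ 1.21127765 -0.11541531  0.91419079] 561.4374832692864
clip [([0.511, -0.214, 0.125], 0.97), ([0.322, -0.278, 0.037], 0.61), ([0.399, -0.365, 0.035], 0.55)]
clip_grip [([0.399, -0.364, 0.067], 0.97), ([0.322, -0.276, 0.069], 0.72), ([0.381, 0.162, -0.001], 0.34)]
small_clip [([0.532, -0.32, 0.122], 0.71)]
crate [([0.618, -0.24, 0.002], 0.97)]
card_stand [([0.619, 0.299, -0.003], 0.93)]
card_
[... 210 characters left out ...]
55, 0.0], 0.84)]
top [ 0.42869095 -0.04087279  1.18799468] 572.2806795545248
clip [([0.398, -0.37, 0.036], 0.74), ([0.51, -0.21, 0.122], 0.73), ([0.319, -0.274, 0.038], 0.72)]
clip_grip [([0.32, -0.279, 0.071], 0.91), ([0.4, -0.371, 0.066], 0.88)]
small_clip [([0.533, -0.317, 0.126], 0.78)]
crate [([0.617, -0.237, 0.004], 0.69)]
card_stand [([0.616, 0.303, -0.0], 0.84), ([0.616, -0.237, 0.003], 0.61), ([0.514, -0.208, 0.091], 0.49)]
card_edge [([0.62, 0.306, 0.118], 0.8)]
tin [([0.507, -0.015, 0.002], 0.92)]
tea_carton [([0.695, -0.011, -0.004], 0.7)]
jar [([0.806, 0.033, 0.002], 0.93)]
tape [([0.378, 0.164, 0.0], 0.57)]
marker [([0.369, -0.154, 0.001], 0.67), ([0.804, 0.034, -0.001], 0.41)]
```

Run:
```python
from h import *
d=np.load("top.npz");P=d["P"];print("img")
def box(x0,x1,y0,y1,z0,z1): 
    m=(P[...,0]>x0)&(P[...,0]<x1)&(P[...,1]>y0)&(P[...,1]<y1)&(P[...,2]>z0)&(P[...,2]<z1); return P[m]
q=box(.48,.74,-.42,-.06,.112,.126)
r=cv2.minAreaRect(q[:,:2].astype(np.float32));print("crate",r,q[:,2].mean())
q=box(.52,.72,.2,.4,.105,.13);print("card",len(q),np.median(q,0));r=cv2.minAreaRect(q[:,:2].astype(np.float32));print(r)
q=box(.52,.72,.15,.45,.012,.024);r=cv2.minAreaRect(q[:,:2].astype(np.float32));print("foot",r)
q=box(.46,.56,-.26,-.16,.13,.19);print("clip",len(q),q.min(0),q.max(0),np.median(q,0))
t=cv2.minAreaRect(q[:,:2].astype(np.float32));print(t)
```

```text
img
crate ((0.6157914400100708, -0.24291060864925385), (0.20546332001686096, 0.3014124035835266), 10.552879333496094) 0.1201097866076422
card 243 [0.62118803 0.3031455  0.11693675]
((0.6219837069511414, 0.30140239000320435), (0.004539787769317627, 0.14790578186511993), 9.070734977722168)
foot ((0.6220277547836304, 0.30176985263824463), (0.06205842271447182, 0.16704046726226807), 8.906669616699219)
clip 482 [ 0.48566582 -0.23363682  0.13005491] [ 0.53787467 -0.18772218  0.17521857] [ 0.51570137 -0.21094697  0.15088089]
((0.5122882127761841, -0.21120303869247437), (0.0467403307557106, 0.04612240940332413), 10.692157745361328)
```

View pics/top.png

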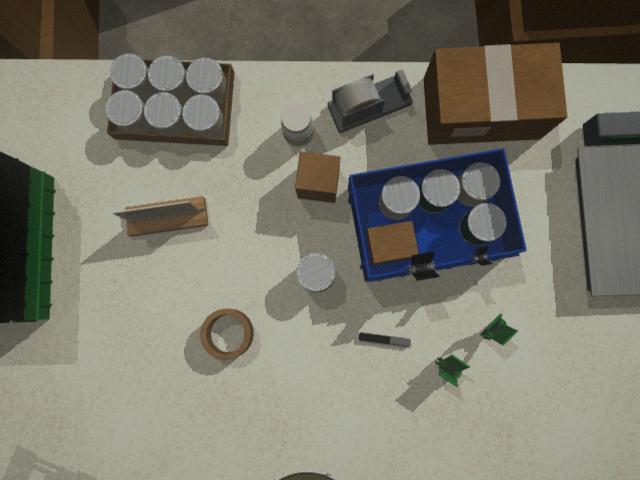

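View pics/scene.png

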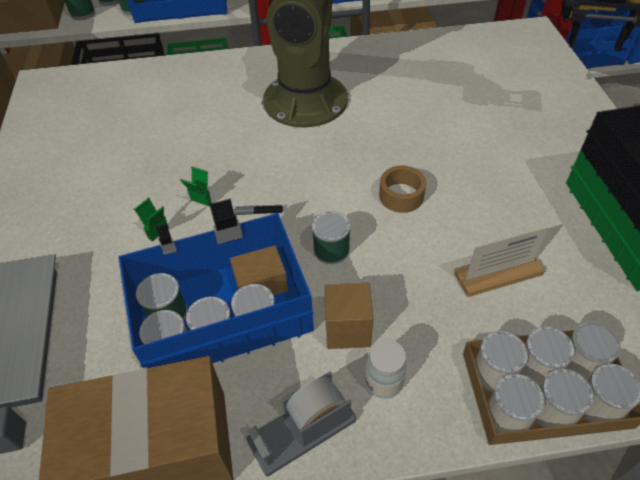

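The top view shows the clip (black) on the near crate wall at about px (425,265), the small clip at (482,256) and the card at (160,210); green look-alikes sit at (452,370) and (500,330). The scene view agrees. The crate and clip yaw is about 10.6°, the card's about 9°, and the positions match the crate geometry.

```bash
cat >> h.py <<'E'
def go(xyz,yaw,st):
    "shift (cm) and rotvec (deg) in tool axes to a TCP pose pointing down with tool y along yaw (deg)"
    a=np.radians(yaw); y=np.array([np.cos(a),np.sin(a),0]); z=np.array([0,0,-1.]); x=np.cross(y,z)
    T=R.from_matrix(np.c_[x,y,z]); S=R.from_quat(st["orientation"])
    print(np.round(S.inv().apply(np.array(xyz)-st["position"])*100,2),np.round((S.inv()*T).as_rotvec(degrees=True),2))
E
python3 - <<'E'
from h import *
s=robot.state()
go([.58,.2,.28],40,s);go([.511,-.2115,.26],10.6,s)
E
```

```text
[-47.79 -26.53  -3.54] [ 0.    0.   30.19]
[-55.24 -67.58  -1.54] [ 1.000e-02 -0.000e+00  5.959e+01]
```

>>> play_rows --rows '[{"gripper":1,"xyz":[-4,-2.2,-1],"angular":[0,0,2.5]},{"gripper":1,"xyz":[-8,-4.4,-2],"angular":[0,0,5]},{"gripper":1,"xyz":[-12,-6.6,-3],"angular":[0,0,7.5]},{"gripper":1,"xyz":[-16,-8.8,-3.5],"angular":[0,0,10]},{"gripper":1,"xyz":[-20,-11,-3.5],"angular":[0,0,12.5]},{"gripper":1,"xyz":[-24,-13.2,-3.5],"angular":[0,0,15]},{"gripper":1,"xyz":[-28,-15.4,-3.5],"angular":[0,0,17.5]},{"gripper":1,"xyz":[-32,-17.6,-3.5],"angular":[0,0,20]},{"gripper":1,"xyz":[-36,-19.8,-3.5],"angular":[0,0,22.5]},{"gripper":1,"xyz":[-40,-22,-3.5],"angular":[0,0,25]},{"gripper":1,"xyz":[-44,-24.2,-3.5],"angular":[0,0,27.5]},{"gripper":1,"xyz":[-47.8,-26.5,-3.5],"angular":[0,0,30]}]'

```text
time_s: 2.4
position: [0.5814, 0.1987, 0.2798]
orientation: [0.422, 0.907, 0.0, 0.0]
ft_force: [0.5, -0.0, -0.3]
width: 1.002
```

Run:
```python
from h import *
s=robot.state();print(s["position"],s["joint_positions"])
go([.511,-.2115,.26],10.6,s)
```

```text
[0.58136566 0.1986945  0.2798473 ] [-0.64511326  0.23234234  0.32769687  1.50538099 -0.07521735  1.41545246
  0.38564135]
[-26.85 -31.8    1.96] [ 0.05 -0.   29.49]
```

>>> play_rows --rows '[{"gripper":1,"xyz":[-2.7,-3.2,0.2],"angular":[0,0,3]},{"gripper":1,"xyz":[-5.4,-6.4,0.4],"angular":[0,0,6]},{"gripper":1,"xyz":[-8.1,-9.6,0.6],"angular":[0,0,9]},{"gripper":1,"xyz":[-10.8,-12.8,0.8],"angular":[0,0,12]},{"gripper":1,"xyz":[-13.5,-16,1],"angular":[0,0,15]},{"gripper":1,"xyz":[-16.2,-19.2,1.2],"angular":[0,0,18]},{"gripper":1,"xyz":[-18.9,-22.4,1.4],"angular":[0,0,21]},{"gripper":1,"xyz":[-21.6,-25.6,1.6],"angular":[0,0,24]},{"gripper":1,"xyz":[-24.3,-28.8,1.8],"angular":[0,0,27]},{"gripper":1,"xyz":[-26.9,-31.8,2],"angular":[0,0,29.5]},{"gripper":1,"xyz":[-26.9,-31.8,2],"angular":[0,0,29.5]}]'

```text
time_s: 3.5
position: [0.5083, -0.2177, 0.2599]
orientation: [0.642, 0.766, -0.001, 0.001]
ft_force: [0.4, -0.5, 0.3]
width: 1.002
```

Run:
```python
from h import *
s=robot.state();print(s["position"],s["joint_positions"])
c=robot.read_camera("wrist");save("w1",c["img"]);P=cloud(c,s);np.savez("w1.npz",P=P,img=c["img"])
print([(np.round(d["point"],3).tolist(),round(d["conf"],2)) for n in ["clip","clip_grip"] for d in robot.place_of(n,"wrist")])
a=np.radians(10.6);A=np.array([[np.cos(a),np.sin(a)],[-np.sin(a),np.cos(a)]])
L=(P[...,:2]-[.511,-.2115])@A.T; Z=P[...,2]
ok=c["range_z"]>0
h=ok&(np.abs(L[...,0])<.04)&(np.abs(L[...,1])<.035)
for z0 in np.arange(.13,.18,.006):
    m=h&(Z>z0)&(Z<z0+.006)
    if m.sum()>5: print(round(z0,3),m.sum(),np.round(np.percentile(L[m],[2,98],axis=0),4).tolist())
m=ok&(np.abs(Z-.12)<.004)&(np.abs(L[...,0])<.012)&(np.abs(L[...,1])<.1)&(np.abs(L[...,1])>.03)
q=L[m];print("rim",m.sum(),np.percentile(q,[2,50,98],axis=0),np.polyfit(q[:,1],q[:,0],1),np.median(Z[m]))
go([.511,-.2115,.157],10.6,s)
```

```text
[ 0.50832516 -0.217713    0.25994585] [-0.25703333  0.11277977  0.66574528  1.6954145  -0.06801814  1.35654638
  0.59539058]
[([0.511, -0.209, 0.124], 0.81), ([0.321, -0.277, 0.039], 0.57), ([0.51, -0.209, 0.156], 0.74), ([0.318, -0.277, 0.066], 0.71)]
0.13 465 [[-0.0079, -0.018], [0.0104, 0.0202]]
0.136 450 [[-0.0101, -0.0183], [0.0127, 0.0203]]
0.142 488 [[-0.0123, -0.0182], [0.0148, 0.0203]]
0.148 508 [[-0.0144, -0.0178], [0.0172, 0.0203]]
0.154 545 [[-0.0166, -0.0179], [0.0193, 0.0203]]
0.16 238 [[-0.0189, -0.0181], [0.0216, 0.0206]]
0.166 1132 [[-0.0217, -0.0186], [0.0243, 0.02]]
rim 1055 [[-0.00051413 -0.06707071]
 [ 0.00161547  0.05438956]
 [ 0.00950771  0.09938612]] [0.00959737 0.00150903] 0.11979514181135245
[ 0.6   0.38 10.29] [-0.04  0.19 -0.55]
```

View pics/w1.png

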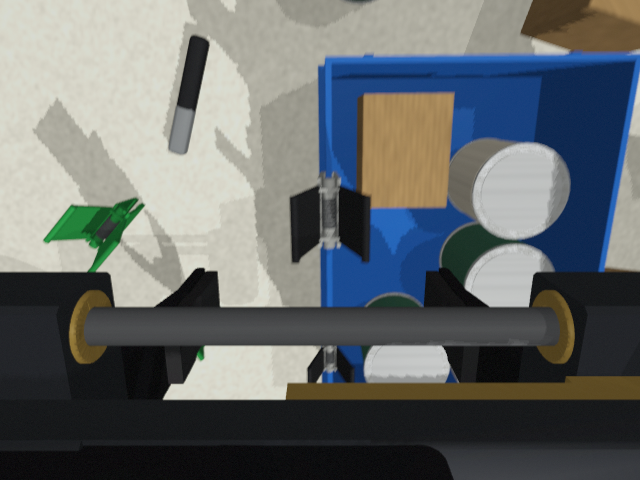

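The wrist view shows the clip's open V at px (330,220) on the crate's left wall, centred between the fingers. The crate's carton and tins at (405,150) and (510,190) are well below the fingertip path.

```bash
cat >> h.py <<'E'
def clipc(tag,ctr,yaw,zs):
    s=robot.state();c=robot.read_camera("wrist");save(tag,c["img"]);P=cloud(c,s)
    a=np.radians(yaw);A=np.array([[np.cos(a),np.sin(a)],[-np.sin(a),np.cos(a)]])
    L=(P[...,:2]-ctr)@A.T; Z=P[...,2]
    h=(c["range_z"]>0)&(np.abs(L[...,0])<.035)&(np.abs(L[...,1])<.035)
    for z0 in zs:
        m=h&(Z>z0)&(Z<z0+.006)
        if m.sum()>5: print(round(z0,3),m.sum(),np.round(np.percentile(L[m],[2,98],axis=0),4).tolist())
    return s,c,P
E
python3 - <<'E'
from h import *
s,c,P=clipc("w2",[.5121,-.2103],10.6,np.arange(.13,.18,.012))
s=robot.state();print(s["position"],s["qd"].round(4));go([.5121,-.2103,.2],10.6,s)
E
```

```text
0.13 436 [[-0.0092, -0.019], [0.0093, 0.0193]]
0.142 481 [[-0.0137, -0.019], [0.0136, 0.0193]]
0.154 556 [[-0.018, -0.019], [0.018, 0.0194]]
0.166 1126 [[-0.0231, -0.0196], [0.023, 0.0192]]
[ 0.51140682 -0.20892874  0.25949382] [-0.0125 -0.0003 -0.0088  0.0016  0.0036  0.0007 -0.0008]
[-0.15  0.04  5.95] [ 0.02 -0.05  0.22]
```

>>> play_rows --rows '[{"gripper":1,"xyz":[0,0.1,3],"angular":[0,0,0]},{"gripper":1,"xyz":[0,0.1,5.5],"angular":[0,0,0]},{"gripper":1,"xyz":[0,0.1,7.5],"angular":[0,0,0]},{"gripper":1,"xyz":[0,0.1,9],"angular":[0,0,0]},{"gripper":1,"xyz":[0,0.1,10],"angular":[0,0,0]},{"gripper":1,"xyz":[0,0.1,10.2],"angular":[0,0,0]},{"gripper":1,"xyz":[0,0.1,10.2],"angular":[0,0,0]},{"gripper":1,"xyz":[0,0.1,10.2],"angular":[0,0,0]}]'

```text
time_s: 4.5
position: [0.5126, -0.2105, 0.1585]
orientation: [0.638, 0.77, 0.0, 0.001]
ft_force: [0.2, -0.6, -0.1]
width: 1.001
```

Run:
```python
from h import *
s,c,P=clipc("w3",[.5121,-.2103],10.6,np.arange(.13,.18,.012))
print(s["position"],s["ft_force"]);go([.5121,-.2103,.157],10.6,s)
```

```text
0.13 808 [[-0.0094, -0.0086], [0.0092, 0.0196]]
0.142 788 [[-0.014, -0.0033], [0.0138, 0.0196]]
0.154 947 [[-0.0182, -0.0191], [0.0182, 0.0196]]
0.166 1901 [[-0.0229, -0.0199], [0.0229, 0.0196]]
[ 0.51256771 -0.2104753   0.15849522] [ 0.20414841 -0.61815701 -0.12846415]
[ 0.03 -0.04  0.15] [0.09 0.03 0.1 ]
```

>>> play_rows --grip_force 22 --rows '[{"gripper":0,"xyz":[0,0,0.1],"angular":[0,0,0]},{"gripper":0,"xyz":[0,0,0.1],"angular":[0,0,0]},{"gripper":0,"xyz":[0,0,0.1],"angular":[0,0,0]},{"gripper":0,"xyz":[0,0,0.1],"angular":[0,0,0]},{"gripper":0,"xyz":[0,0,0.1],"angular":[0,0,0]},{"gripper":0,"xyz":[0,0,0.1],"angular":[0,0,0]},{"gripper":0,"xyz":[0,0,0.1],"angular":[0,0,0]},{"gripper":0,"xyz":[0,0,0.1],"angular":[0,0,0]},{"gripper":0,"xyz":[0,0,0.1],"angular":[0,0,0]},{"gripper":0,"xyz":[0,0,0.1],"angular":[0,0,0]},{"gripper":0,"xyz":[0,0,0.1],"angular":[0,0,0]},{"gripper":0,"xyz":[0,0,0.1],"angular":[0,0,0]}]'

```text
time_s: 5.75
position: [0.512, -0.2109, 0.1594]
orientation: [0.638, 0.77, 0.001, 0.0]
ft_force: [-5.4, 2.4, 17.6]
width: 0.162
```

Run:
```python
from h import *
s,c,P=clipc("w4",[.5121,-.2103],10.6,np.arange(.13,.18,.012))
print(s["position"],s["ft_force"],s["ft_torque"],s["width"]*87)
```

```text
0.13 156 [[-0.0069, -0.0047], [0.0072, 0.0196]]
0.142 285 [[-0.0153, 0.0078], [0.016, 0.0196]]
0.154 379 [[-0.0152, 0.0076], [0.0159, 0.0196]]
0.166 712 [[-0.0159, -0.0194], [0.0164, 0.0195]]
0.178 55 [[-0.007, -0.0103], [0.0075, -0.0005]]
[ 0.51198993 -0.21091663  0.15942625] [-5.40733749  2.4413602  17.58140249] [0.23307889 1.61037914 0.00605892] 14.072027710554517
```

View pics/w4.png

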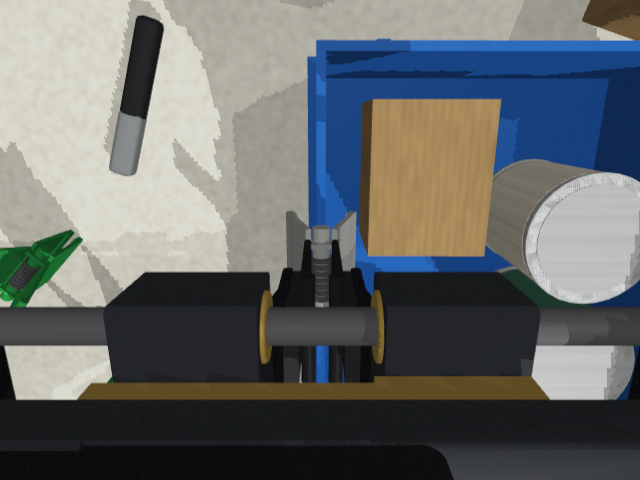

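The picture shows the clip squeezed at px (320,300) with its jaws flared on both sides of the wall at (297,240) and (345,240). The 14 mm opening means it is at the stop. Lift straight up next.

>>> play_rows --rows '[{"gripper":0,"xyz":[0,0,-0.3],"angular":[0,0,0]},{"gripper":0,"xyz":[0,0,-0.8],"angular":[0,0,0]},{"gripper":0,"xyz":[0,0,-1.6],"angular":[0,0,0]},{"gripper":0,"xyz":[0,0,-2.8],"angular":[0,0,0]},{"gripper":0,"xyz":[0,0,-4.2],"angular":[0,0,0]},{"gripper":0,"xyz":[0,0,-6],"angular":[0,0,0]},{"gripper":0,"xyz":[0,0,-8],"angular":[0,0,0]},{"gripper":0,"xyz":[0,0,-10],"angular":[0,0,0]},{"gripper":0,"xyz":[0,0,-11.5],"angular":[0,0,0]},{"gripper":0,"xyz":[0,0,-12],"angular":[0,0,0]},{"gripper":0,"xyz":[0,0,-12],"angular":[0,0,0]},{"gripper":0,"xyz":[0,0,-12],"angular":[0,0,0]}]'

```text
time_s: 7.0
position: [0.5115, -0.2101, 0.2758]
orientation: [0.638, 0.77, -0.0, -0.001]
ft_force: [-0.2, 0.8, -0.5]
width: 0.163
```

Run:
```python
from h import *
s,c,P=clipc("w5",[.5121,-.2103],10.6,np.arange(.2,.32,.012))
print(s["position"],s["ft_force"],s["ft_torque"],s["width"]*87)
go([.615,.26,.28],9,s); go([.615,.04,.28],10,s)
```

```text
0.212 331 [[-0.017, -0.0032], [0.0165, 0.0246]]
0.224 348 [[-0.0133, -0.0005], [0.0128, 0.0246]]
0.236 374 [[-0.0095, 0.0046], [0.0091, 0.0246]]
0.248 102 [[-0.0141, 0.0083], [0.0143, 0.0206]]
0.26 295 [[-0.0156, 0.0086], [0.0157, 0.0205]]
0.272 385 [[-0.0158, 0.0086], [0.0157, 0.0204]]
0.284 2006 [[-0.0146, -0.019], [0.0148, 0.0203]]
0.296 137 [[-0.0117, -0.0102], [0.0118, 0.0018]]
0.308 167 [[-0.012, -0.0047], [0.012, 0.0084]]
[ 0.51150062 -0.21009998  0.27579848] [-0.22016106  0.79895534 -0.46156067] [-0.10523836  0.12596274 -0.02318867] 14.150147460419893
[44.27 18.89 -0.42] [-0.06 -0.03  1.69]
[22.66 14.81 -0.42] [-0.06 -0.03  0.69]
```

View pics/w5.png

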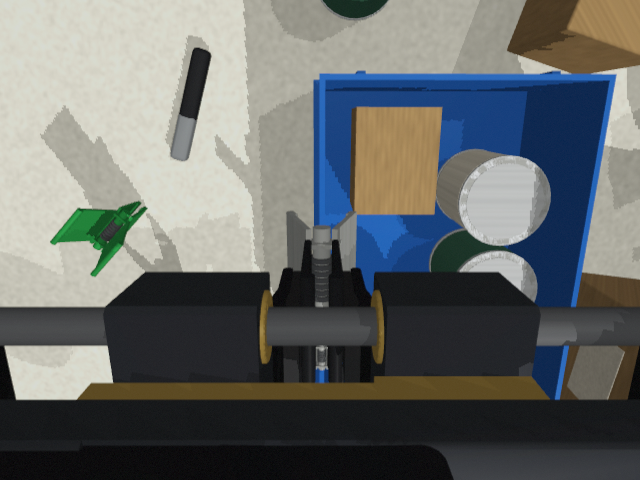

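The clip is held symmetrically at px (320,290) with jaws wide open, clear of the crate. Carry it to the card.

>>> play_rows --rows '[{"gripper":0,"xyz":[2,1.2,-0.4],"angular":[0,0,0]},{"gripper":0,"xyz":[5,3.2,-0.6],"angular":[0,0,0]},{"gripper":0,"xyz":[9,5.8,-0.6],"angular":[0,0,0]},{"gripper":0,"xyz":[13,8.5,-0.6],"angular":[0,0,0.4]},{"gripper":0,"xyz":[17,11,-0.6],"angular":[0,0,0.5]},{"gripper":0,"xyz":[21,13.6,-0.6],"angular":[0,0,0.7]},{"gripper":0,"xyz":[25,15.4,-0.6],"angular":[0,0,1]},{"gripper":0,"xyz":[29,16.2,-0.6],"angular":[0,0,1.2]},{"gripper":0,"xyz":[33,17,-0.6],"angular":[0,0,1.4]},{"gripper":0,"xyz":[37,17.8,-0.6],"angular":[0,0,1.6]},{"gripper":0,"xyz":[41,18.5,-0.6],"angular":[0,0,1.7]},{"gripper":0,"xyz":[44,18.9,-0.6],"angular":[0,0,1.7]}]'

```text
time_s: 8.25
position: [0.6148, 0.2606, 0.2808]
orientation: [0.648, 0.761, -0.001, -0.001]
ft_force: [1.2, 0.4, -0.6]
width: 0.166
```

>>> play_rows --rows '[{"gripper":0,"xyz":[0,0,0],"angular":[0,0,0]},{"gripper":0,"xyz":[0,0,0],"angular":[0,0,0]},{"gripper":0,"xyz":[0,0,0],"angular":[0,0,0]}]'

```text
time_s: 8.55
position: [0.6162, 0.2553, 0.2819]
orientation: [0.65, 0.76, -0.001, 0.0]
ft_force: [-0.2, -0.3, -0.0]
width: 0.165
```

Run:
```python
from h import *
s=robot.state();c=robot.read_camera("wrist");save("w6",c["img"]);P=cloud(c,s)
print(s["position"],s["width"]*87,s["qd"].round(3))
q=P[(c["range_z"]>0)&(P[...,2]>.108)&(P[...,2]<.125)&(abs(P[...,0]-.62)<.05)&(abs(P[...,1]-.3)<.1)]
q=q[q[:,2]>np.percentile(q[:,2],60)]
print("wrist card",len(q),np.median(q,0),q.min(0),q.max(0),np.polyfit(q[:,1]-.302,q[:,0],1))
yaw=9;a=np.radians(yaw);A=np.array([[np.cos(a),np.sin(a)],[-np.sin(a),np.cos(a)]])
L=(P[...,:2]-s["position"][:2])@A.T; Z=P[...,2]-s["position"][2]
h=(c["range_z"]>0)&(abs(L[...,0])<.03)&(abs(L[...,1])<.035)
for z0 in np.arange(-.075,.02,.006):
    m=h&(Z>z0)&(Z<z0+.006)
    if m.sum()>5: print(round(z0,3),m.sum(),np.round(np.percentile(L[m],[1,99],axis=0),4).tolist())
t=np.load("top.npz")["P"];q=t[(t[...,2]>.1)&(t[...,2]<.13)&(abs(t[...,0]-.62)<.05)&(abs(t[...,1]-.3)<.1)]
print("top card",np.polyfit(q[:,1]-.302,q[:,0],1),q[:,1].min(),q[:,1].max())
```

```text
[0.61623553 0.25525942 0.28187628] 14.35262168367745 [ 0.01  -0.01   0.009 -0.    -0.003  0.001 -0.002]
wrist card 337 [0.61952124 0.31660766 0.11832204] [0.60936087 0.25015583 0.11786976] [0.63059708 0.37510854 0.11985934] [-0.15670431  0.62177677]
-0.069 298 [[-0.0178, -0.0052], [0.0185, 0.0242]]
-0.063 328 [[-0.0161, -0.0039], [0.0169, 0.0242]]
-0.057 347 [[-0.0143, -0.0033], [0.0151, 0.0241]]
-0.051 354 [[-0.0124, -0.0013], [0.0133, 0.0242]]
-0.045 336 [[-0.0106, 0.0012], [0.0115, 0.0242]]
-0.039 472 [[-0.0086, -0.0119], [0.0094, 0.0242]]
-0.033 1292 [[-0.0061, -0.0116], [0.0073, 0.024]]
-0.027 124 [[-0.0145, 0.0077], [0.0156, 0.0202]]
-0.021 286 [[-0.0153, 0.0083], [0.0164, 0.0201]]
-0.015 297 [[-0.0152, 0.0082], [0.0163, 0.0201]]
-0.009 363 [[-0.0153, 0.0082], [0.0164, 0.0202]]
-0.003 405 [[-0.0154, 0.0081], [0.0165, 0.0201]]
0.003 515 [[-0.0163, 0.0068], [0.0174, 0.0201]]
0.009 2262 [[-0.0148, -0.0196], [0.0161, 0.0201]]
0.015 71 [[-0.0084, -0.0178], [0.0099, 0.02]]
top card [-0.15767434  0.6212757 ] 0.2283044707942312 0.37444850634192095
```

View pics/w6.png

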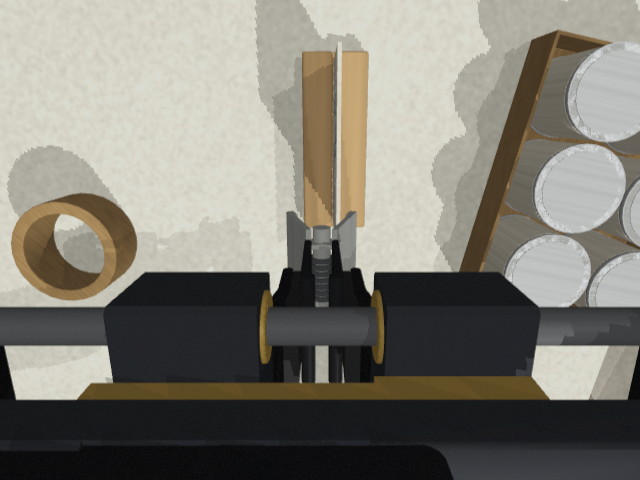

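The wrist view shows the card edge running up from px (335,225) to (340,45), nearly in line with the clip at (320,235), over its wooden foot. The wrist and top fits of the card agree within 1 mm.

Run:
```python
from h import *
s=robot.state();print(s["position"]);go([.6213,.3015,.24],8.95,s)
```

```text
[0.61641012 0.25500274 0.28221703]
[4.52 1.2  4.22] [-0.03  0.06 -0.12]
```

>>> play_rows --rows '[{"gripper":0,"xyz":[1,0.4,0.5],"angular":[0,0,0]},{"gripper":0,"xyz":[2.3,0.8,1],"angular":[0,0,0]},{"gripper":0,"xyz":[3.5,1.1,2],"angular":[0,0,0]},{"gripper":0,"xyz":[4.2,1.2,3],"angular":[0,0,0]},{"gripper":0,"xyz":[4.5,1.2,4],"angular":[0,0,-0.1]},{"gripper":0,"xyz":[4.5,1.2,4.2],"angular":[0,0,-0.1]},{"gripper":0,"xyz":[4.5,1.2,4.2],"angular":[0,0,-0.1]},{"gripper":0,"xyz":[4.5,1.2,4.2],"angular":[0,0,-0.1]},{"gripper":0,"xyz":[4.5,1.2,4.2],"angular":[0,0,-0.1]}]'

```text
time_s: 9.5
position: [0.6213, 0.3029, 0.2414]
orientation: [0.649, 0.761, 0.001, 0.0]
ft_force: [0.9, 0.1, -0.7]
width: 0.163
```

```bash
cat > chk.py <<'E'
from h import *
import sys
s=robot.state();c=robot.read_camera("wrist");save(sys.argv[1],c["img"]);P=cloud(c,s)
print(s["position"],s["width"]*87,s["ft_force"],s["qd"].round(3))
q=P[(c["range_z"]>0)&(P[...,2]>.112)&(P[...,2]<.122)&(abs(P[...,0]-.61)<.03)&(P[...,1]>.335)&(P[...,1]<.39)]
f=np.polyfit(q[:,1]-.3015,q[:,0],1);print("card",len(q),f,q[:,1].max(),np.percentile(q[:,2],95))
a=np.radians(8.95);A=np.array([[np.cos(a),np.sin(a)],[-np.sin(a),np.cos(a)]])
L=(P[...,:2]-s["position"][:2])@A.T; Z=P[...,2]-s["position"][2]
h=(c["range_z"]>0)&(abs(L[...,0])<.03)&(abs(L[...,1])<.03)
for z0 in [-.069,-.057,-.045,-.009]:
    m=h&(Z>z0)&(Z<z0+.006)
    if m.sum()>5: print(round(z0,3),m.sum(),np.round(np.percentile(L[m],[1,99],axis=0),4).tolist())
for z in (.24,.17): go([.6213,.3015,z],8.95,s)
E
python3 chk.py w7
```

```text
[0.62130147 0.30287451 0.24142491] 14.17960508172027 [ 0.91882263  0.0584198  -0.72389957] [-0.001 -0.001 -0.001 -0.    -0.002  0.001 -0.   ]
card 332 [-0.1577198  0.6219284] 0.37589512213961807 0.11899488131688021
-0.069 290 [[-0.0177, -0.0052], [0.0186, 0.0244]]
-0.057 342 [[-0.0143, -0.0034], [0.0152, 0.0243]]
-0.045 339 [[-0.0105, 0.001], [0.0115, 0.0242]]
-0.009 365 [[-0.0152, 0.0081], [0.0164, 0.0201]]
[-0.14 -0.02  0.14] [ 0.08 -0.02  0.09]
[-0.14 -0.03  7.14] [ 0.08 -0.02  0.09]
```

>>> play_rows --rows '[{"gripper":0,"xyz":[-0.1,0,1.2],"angular":[0,0,0]},{"gripper":0,"xyz":[-0.1,0,2.4],"angular":[0,0,0]},{"gripper":0,"xyz":[-0.1,0,3.4],"angular":[0,0,0]},{"gripper":0,"xyz":[-0.1,0,4.4],"angular":[0,0,0]},{"gripper":0,"xyz":[-0.1,0,5.2],"angular":[0,0,0]},{"gripper":0,"xyz":[-0.1,0,6],"angular":[0,0,0]},{"gripper":0,"xyz":[-0.1,0,6.6],"angular":[0,0,0]},{"gripper":0,"xyz":[-0.1,0,7],"angular":[0,0,0]},{"gripper":0,"xyz":[-0.1,0,7.1],"angular":[0,0,0]},{"gripper":0,"xyz":[-0.1,0,7.1],"angular":[0,0,0]},{"gripper":0,"xyz":[-0.1,0,7.1],"angular":[0,0,0]},{"gripper":0,"xyz":[-0.1,0,7.1],"angular":[0,0,0]}]'

```text
time_s: 10.75
position: [0.6212, 0.3025, 0.1701]
orientation: [0.649, 0.761, 0.0, 0.0]
ft_force: [-0.2, 0.6, -0.6]
width: 0.163
```

```bash
python3 chk.py w8; python3 -c "
from h import *
save('s2',cv2.resize(robot.read_camera('scene')['img'][180:330,420:620],(800,600)))"
```

```text
[0.62121512 0.30252059 0.17006475] 14.186381125043999 [-0.20450039  0.6042606  -0.63599789] [-0.001  0.001  0.001  0.003  0.001 -0.001  0.001]
card 546 [-0.15960082  0.62200321] 0.37584037626932454 0.11893146338786893
-0.069 321 [[-0.0178, -0.0051], [0.0185, 0.028]]
-0.057 450 [[-0.0141, -0.0031], [0.015, 0.0294]]
-0.045 338 [[-0.0105, 0.001], [0.0115, 0.0243]]
-0.009 348 [[-0.0153, 0.0082], [0.0164, 0.0201]]
[-0.1  -0.   -6.99] [ 0.05 -0.02  0.14]
[-0.1  -0.01  0.01] [ 0.05 -0.02  0.14]
```

View pics/w8.png

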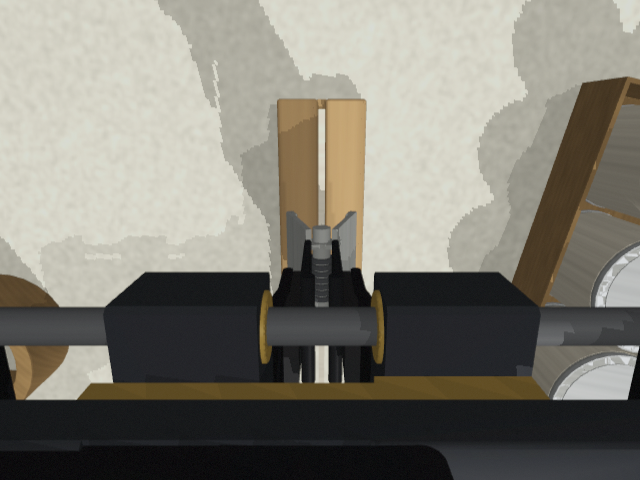

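View pics/s2.png

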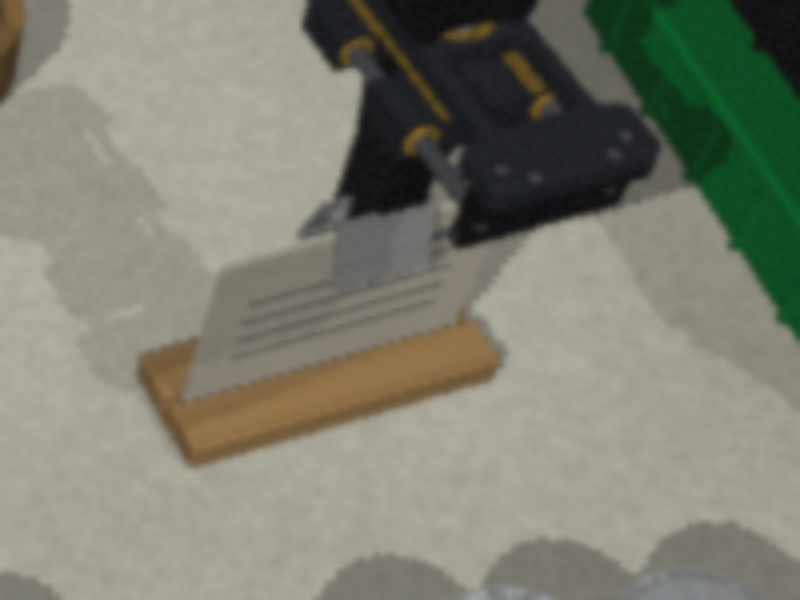

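The wrist view shows the card at px (322,150), centred between jaws at (297,240) and (347,240). In the scene crop the jaws straddle the middle of the edge with the card upright. Handing in.

```bash
python3 -c "
from h import *
s=robot.state();print(s['time_s'],s['position'],s['width']*87);robot.close_job()"
```

```text
10.85 [0.62114292 0.30250938 0.16996183] 14.159254333452392
the job is handed in; nothing more can be done
```

I took the wide clip off the crate rim by squeezing it with about 22 N and carried it to the stock card. I handed the job in at 10.85 s, still holding the clip gaping over the middle of the card's top edge. The hand-in gives no verdict.

Last checks before hand-in:
- **Opening:** the fingers were 14.2 mm apart, a little under the stated 15 mm over the squeezed handles. I take this as the stop, so the jaws should be wide open. I did not measure the jaw angle itself.
- **Position:** the card was within about 1 mm of the clip's mid-plane and mid-width, and aligned to about 0.2°. The edge was about 17 mm above the jaw tips and about 17 mm below the hinge.
- **Contact:** tool force read under 1 N, which is sensor noise level, so there is no sign of touching the card or foot.
- **Card:** it stood upright. The wrist camera's fit of it agreed within about 1 mm with the first view from the top camera.
- **Bystanders:** the path stayed clear of the small clip and the other things, but I did not measure their positions again.

No check failed. While squeezing on the rim the wrist force rose briefly to about 18 N, and it was gone once the clip was lifted.

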